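# Snap the sample-box lid shut section by section

## Robot

A 6-joint arm with a two-finger parallel gripper is mounted at the origin on a cart in front of the work surface, level with it; the furniture and walls round the work are solid. World frame = base frame: x ahead of the robot, y to its left, z up, the work surface at z = 0. Lengths are in m, angles in rad, forces in N, time in s.
With the tool pointing down it reaches from about 0.375 to 0.9 m from the base axis. Payload 3.1 kg.
Tool frame: the origin (TCP) lies where the fingers leave the gripper's body, on its centre line; the fingertips stand 70 mm ahead of it and the grasp point (between the pads) lies 51 mm ahead of it; z points along the fingers, y is the line along which they close (so a half turn about z gives the same grasp; the last joint's range is limited). The gripper opens to 87 mm and grips with 3 to 60 N. Pads are 19 mm wide; open, the fingers measure 117 mm over their backs; the gripper's body (75 mm by 190 mm) begins 51 mm behind the grasp point.
Start: joints at [1.149, 0.527, 1.433, -0, 1.181, -0.178], TCP at [0.151, 0.607, 0.292] pointing down, gripper open.
Joint ranges: [-3.08, 3.08], [-0.75, 2.2], [0.22, 2.44], [-1.43, 4.57], [0, 2.65], [-2.85, 2.85]. Speed limits (rad/s): [2.79, 2.79, 3.14, 3.14, 3.14, 3.14].

## Interface

Orientations are given as a unit quaternion [x, y, z, w].
In Python, from rig import robot gives the robot as it stands.
- The arm moves only by the tool send_rows, never from a script. Its argument "deltas" is text: rows parted by semicolons, each of 7 numbers parted by spaces: the shift along the tool's x, y, z in mm, then the turn, a rotation vector about the tool's x, y, z in degrees, then the opening, from 0 (shut) to 1 (fully open). A call has 1 to 10 rows; each row shifts and turns the commanded pose from where the row before left it, along the tool's axes as they then stand; what a row does not reach is not made up. A row lasts 1/8 s, in which the tool goes at most 62.5 mm and 10.7 degrees, less where a joint would pass 70% of its speed; a pose out of reach is approached as far as the arm can. A call is refused whole if a number of a shift passes 62.5 or a number of a turn 10.7, either way. A call with a gripper value outside its range is refused whole. The fingers move at their own pace and stop on an object; "newtons" is the grip in N (left out, the last holds). Time passes only in rows, so rows that do not move let the fingers close. It gives the time, the measured TCP pose, the force, the opening and the grip force at its end, in the units of the state.
- robot.get_obs(): the state, without advancing time (a new reading comes with each control period).
- robot.camera(name): name is "scene" or "top"; returns a dict with "image" (384x512x3 uint8, red, green, blue), "depth" (384x512 float32, m along the optical axis (not along the pixel's ray), 0 where there is no reading), "fovy" (degrees; the focal length in pixels is half the picture's height over the tangent of half this angle, whatever the lens; pixels are square), "cx", "cy" (the principal point, pixels), "rvec" (rotation vector, rad) and "tvec" (3), from world to camera coordinates, as OpenCV has them. Camera axes: x right, y down, z forward; pixel columns grow to the right and rows downward; lengths in m; the calibration is good to about 2 mm. A picture is of the moment at which its call begins.
- robot.hand_in(): hands the job in; it is judged then, once.
Trained networks look in the newest picture that a camera, given by its name, has taken for a name from the list of things; names that differ only in an ending like _2 or _b are one class to them, and where a whole thing is asked for, a point or a joint stands for the part that bears it (a point fixed in the world has none). Each returns a list of dicts, best first, with "p" (0 to 1); they miss things now and then, are a little off and sometimes report something else, mostly with a low value. They report only what shows in the picture. A call takes as long as a camera call. They do not tell look-alikes from the thing itself.
- robot.find_in(camera, thing): "box" ([left, top, right, bottom] in pixels, round what is visible of it).
- robot.cut_out(camera, thing): "region" (384x512 bool, what is visible of it) and "box" ([left, top, right, bottom] in pixels, round what is visible of it).
The state is a dict: "time": time; "q": joint angles; "joint_velocities": joint speeds; "joint_torque": joint torques, N m; "position": TCP position; "tool_rot": TCP orientation; "ft_force": force on the tool from outside, world axes, zero at the start; "moment": the same for the moment, N m; "grip_width": finger opening in m; "grip_force": force on a finger pad.
Only numpy, scipy, OpenCV 4.12 (cv2) and the standard library are available. Lean on these libraries where they do the work, as an engineer would, in place of code of your own. Each camera call takes 0.05 s, during which the arm holds its last target. There are 200 camera calls.

## Task

The lid is lying on the clear sample box, but the four blue sections of its rim still stand up. Press each one down with the fingertips until it clicks shut, one section at a time, until the whole rim is shut. Only press: do not lift the box or shift it noticeably, and leave the timer, petri dish and stopper beside it where they are.

Things in the scene. Friction and masses are not known exactly. Their poses are not given: they have to be found in the camera images.
- sample_box: loose clear sample box, 0.9 kg, white lid with blue rim, 126 x 166 mm (x, y) over the lid. Origin: centre of its underside; z up, y along its length. White panel and corners are fixed, tops 62 mm above the underside. The blue rim section on each side has its top at 71 mm unlatched, 63 mm when clicked shut; a red line on the wall below it shows until it is shut.
- section_a_top (a point): middle of the top face of the blue rim section on the near long side (box -x side); 20 mm wide, 110 mm long along the box's y. The section slides straight down with the press and carries this point with it.
- section_a (a joint): how far that section has been pressed down: 0 = unlatched, standing up; 0.008 m = fully clicked shut (end stop). It resists with about 8 N at first, less towards half way, then snaps down and stays shut by itself; let go before half way it springs up again.
- section_b_top (a point): middle of the top face of the blue rim section on the short side on the box's +y side; 20 mm wide, 70 mm long along the box's x. The section slides straight down with the press and carries this point with it.
- section_b (a joint): how far that section has been pressed down: 0 = unlatched, standing up; 0.008 m = fully clicked shut (end stop). It resists with about 8 N at first, less towards half way, then snaps down and stays shut by itself; let go before half way it springs up again.
- section_c_top (a point): middle of the top face of the blue rim section on the far long side (box +x side); 20 mm wide, 110 mm long along the box's y. The section slides straight down with the press and carries this point with it.
- section_c (a joint): how far that section has been pressed down: 0 = unlatched, standing up; 0.008 m = fully clicked shut (end stop). It resists with about 8 N at first, less towards half way, then snaps down and stays shut by itself; let go before half way it springs up again.
- section_d_top (a point): middle of the top face of the blue rim section on the short side on the box's -y side; 20 mm wide, 70 mm long along the box's x. The section slides straight down with the press and carries this point with it.
- section_d (a joint): how far that section has been pressed down: 0 = unlatched, standing up; 0.008 m = fully clicked shut (end stop). It resists with about 8 N at first, less towards half way, then snaps down and stays shut by itself; let go before half way it springs up again.
- lab_timer: bystander: white bench timer with buttons, 64 x 64 x 18 mm, loose beside the box; origin at the centre of its underside
- petri_dish_1: bystander: glass petri dish with lid, 64 mm across, 16 mm high, loose beside the box; origin at the centre of its underside
- spare_stopper: bystander: clear tube stopper, 31 mm across, 33 mm high, loose behind the box; origin at the centre of its underside
There are look-alikes about, which are no part of the job. What is shaped like the sample_box but turquoise is not meant.

How it is judged:
On the way, in this order (a step that is already met when the one before it is completed fails the run):
1. one of the four rim sections clicked shut, and no more than that yet ((value of joint section_a above 0.0068 m or value of joint section_b above 0.0068 m or value of joint section_c above 0.0068 m or value of joint section_d above 0.0068 m)), for 0.2 s.
2. two of the four rim sections clicked shut, and no more than that yet ((value of joint each of section_a, section_b above 0.0068 m or value of joint each of section_a, section_c above 0.0068 m or value of joint each of section_a, section_d above 0.0068 m or value of joint each of section_b, section_c above 0.0068 m or value of joint each of section_b, section_d above 0.0068 m or value of joint each of section_c, section_d above 0.0068 m)), for 0.2 s.
3. three of the four rim sections clicked shut, and no more than that yet ((value of joint each of section_a, section_b, section_c above 0.0068 m or value of joint each of section_a, section_b, section_d above 0.0068 m or value of joint each of section_a, section_c, section_d above 0.0068 m or value of joint each of section_b, section_c, section_d above 0.0068 m)), for 0.2 s.
At the end, for the whole second after the job is handed in: All four rim sections are at least 6.8 of 8 mm down; the box stands upright on the bench at rest, less than 30 mm from where it started; timer, petri dish and stopper are within 20 mm of where they started (value of joint each of section_a, section_b, section_c, section_d above 0.0068 m and height (world z) of sample_box below 0.008 m and angle between sample_box's own z axis and vertical below 0.05 rad and distance of sample_box from where it was at the start of the episode below 0.03 m and linear speed of sample_box below 0.01 m/s and distance of each of lab_timer, petri_dish_1, spare_stopper from where it was at the start of the episode below 0.02 m); the robot touches nothing.
It fails at once if the box is lifted off the bench or tipped (height (world z) of sample_box above 0.01 m or angle between sample_box's own z axis and vertical above 0.12 rad).
It fails at once if the box is pushed more than 30 mm away (distance of sample_box from where it was at the start of the episode above 0.03 m).
It fails at once if the timer, petri dish or stopper is moved more than 20 mm or picked up (distance of any of lab_timer, petri_dish_1, spare_stopper from where it was at the start of the episode above 0.02 m).
It also fails if it takes over 53 s, if anything falls off the work surface, if the arm or the gripper's body presses on something with over 40 N, if the wrist force passes 120 N, or if a joint passes its speed limit or range.

## Working session

There is one attempt and no reset: what is moved stays moved. The work goes in short steps, Python scripts to look and compute and a tool call to move; the robot and the scene stay as the last step left them, time stands still between calls to the robot, and variables do not carry over. Pictures are saved under pics/ and viewed, at most 10 in all, crops included, and the job is handed in when it is done.

Besides the shell and the picture viewer there is one more tool, called after "Call:" by a JSON object that holds its "op" and its "data". send_rows: Moves the arm, as the interface text tells. Its arguments: {"type":"object","properties":{"deltas":{"type":"string"},"newtons":{"type":"number"}},"required":["deltas"]}

```bash
mkdir -p pics; cat > h.py <<'E'
import numpy as np, cv2
from rig import robot
def cam(n):
    c=robot.camera(n); c['R']=cv2.Rodrigues(np.array(c['rvec'],float))[0]; c['t']=np.array(c['tvec'],float).ravel()
    h=c['image'].shape[0]; c['f']=h/2/np.tan(np.radians(c['fovy'])/2)
    v,u=np.mgrid[:h,:c['image'].shape[1]]; d=c['depth']
    P=np.stack([(u-c['cx'])/c['f']*d,(v-c['cy'])/c['f']*d,d],-1)
    c['W']=(P-c['t'])@c['R']; c['W'][d==0]=np.nan
    return c
E
python3 - <<'E'
from h import *
ims=[]
for n in ['scene','top']:
    c=cam(n); cv2.imwrite(f'pics/{n}0.png',c['image'][...,::-1]); print(n,-c['R'].T@c['t'])
    W=c['W']
    for th in ['sample_box','section_a_top','lab_timer','petri_dish_1','spare_stopper']:
        for r in robot.cut_out(n,th)[:3]:
            w=W[r['region']]; w=w[~np.isnan(w[:,0])]
            print(th,round(r['p'],2),np.round(r['box']),np.round(np.median(w,0),3) if len(w) else '',np.round(np.percentile(w[:,2],95),3) if len(w) else '')
    hsv=cv2.cvtColor(c['image'],cv2.COLOR_RGB2HSV)
    m=(hsv[...,0]>100)&(hsv[...,0]<130)&(hsv[...,1]>120)&(W[...,2]>.05)&(W[...,2]<.085)
    if m.sum()>20:
        w=W[m]; print('blue',m.sum(),w.min(0),w.max(0),cv2.minAreaRect((w[:,:2]*1000).astype(np.float32)))
print(robot.get_obs())
ims=[cv2.imread(f'pics/{n}0.png') for n in('scene','top')]
cv2.imwrite('pics/a.png',cv2.resize(np.vstack(ims),(512,768))[:,:])
E
```

```text
scene [ 0.13673223 -0.44010422  0.49094429]
sample_box 0.74 [325. 192. 400. 265.] [ 0.738 -0.12   0.061] 0.071
sample_box 0.62 [214. 208. 290. 290.] [ 0.518 -0.031  0.061] 0.071
sample_box 0.55 [133. 163. 192. 213.] [0.508 0.318 0.06 ] 0.07
section_a_top 0.79 [381. 208. 399. 238.] [ 0.792 -0.16   0.07 ] 0.072
section_a_top 0.74 [215. 223. 234. 257.] [0.483 0.023 0.07 ] 0.071
section_a_top 0.44 [131. 163. 152. 182.] [0.486 0.382 0.07 ] 0.071
lab_timer 0.53 [208. 211. 227. 225.] [0.567 0.165 0.015] 0.017
petri_dish_1 0.79 [273. 290. 313. 320.] [ 0.495 -0.151  0.015] 0.017
petri_dish_1 0.46 [228. 211. 256. 219.] [0.564 0.068 0.07 ] 0.071
spare_stopper 0.24 [217. 223. 234. 256.] [0.481 0.019 0.07 ] 0.071
blue 2537 [ 0.44811666 -0.18161187  0.05094175] [0.87058304 0.43454049 0.07264762] ((584.3214111328125, 82.65036010742188), (337.825927734375, 675.4644775390625), 28.80266761779785)
top [0.47926394 0.11363253 1.265172  ]
sample_box 0.97 [138. 196. 211. 262.] [0.528 0.353 0.064] 0.074
sample_box 0.79 [307.  98. 369. 170.] [ 0.779 -0.104  0.064] 0.074
sample_box 0.57 [265. 192. 335. 256.] 
[... 762 characters left out ...]
 1.14849456e+00,  5.27473607e-01,  1.43272519e+00, -1.29873600e-05,
        1.18140280e+00, -1.78539325e-01]), 'joint_velocities': array([-4.91415940e-04, -2.77461702e-05, -2.63932333e-04,  1.64998923e-03,
        1.51483095e-03,  2.37837796e-03]), 'joint_torque': array([-1.03888080e-03, -4.39741910e+01, -1.76891810e+01,  6.33009919e-02,
        5.06412273e-02, -2.88010358e-05]), 'position': array([0.15083029, 0.60649013, 0.29225659]), 'tool_rot': array([ 1.21577238e-01,  9.92581974e-01, -6.05153659e-06,  4.41448141e-06]), 'ft_force': array([-1.20642337, -0.32276891,  0.98015811]), 'moment': array([-0.01036323,  0.01849234,  0.03728292]), 'grip_force': 0.0, 'grip_width': 0.08719880773773665}
```

View pics/top0.png

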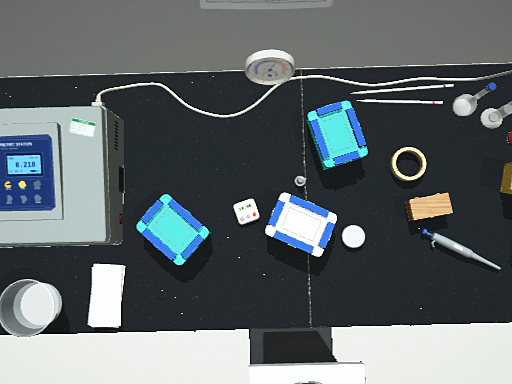

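View pics/scene0.png

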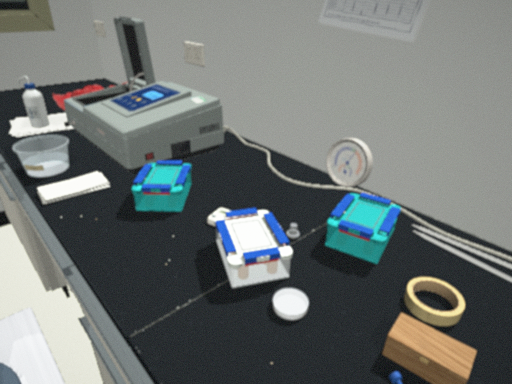

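Top view: white-panelled box around pixel (301,224); the turquoise ones at (172,229) and (337,133) are look-alikes. Timer is at (246,211), dish at (353,236) and stopper at (300,181).

```bash
python3 - <<'E'
from h import *
from scipy.spatial.transform import Rotation as Ro
for n in ['top','scene']:
    c=cam(n);W=c['W'];hsv=cv2.cvtColor(c['image'],cv2.COLOR_RGB2HSV)
    m=(hsv[...,0]>105)&(hsv[...,0]<130)&(hsv[...,1]>120)&(W[...,2]>.066)&(W[...,2]<.085)&(np.hypot(W[...,0]-.533,W[...,1]-.003)<.12)
    k,l,s,ce=cv2.connectedComponentsWithStats(m.astype(np.uint8))
    w=W[m];print(n,cv2.minAreaRect((w[:,:2]*1000).astype(np.float32)),np.median(w[:,2]))
    for i in range(1,k):
        if s[i,4]>15:
            q=W[l==i]; print(s[i,4],np.round(q.mean(0),4),[np.round(x,1) for x in cv2.minAreaRect((q[:,:2]*1000).astype(np.float32))])
print(Ro.from_quat(robot.get_obs()['tool_rot']).as_matrix().round(3))
E
```

```text
top ((533.5621337890625, 4.4435882568359375), (166.1053924560547, 126.11811828613281), 64.95040130615234) 0.07142885540216906
280 [ 0.5811 -0.0175  0.0716] [array([581.6, -17.5]), array([108.3,  20.2]), np.float64(64.3)]
172 [0.5643 0.071  0.0713] [array([564.9,  71. ]), array([19.1, 69.5]), np.float64(65.0)]
191 [ 0.5022 -0.0613  0.0714] [array([502.1, -61.4]), array([20.2, 69.2]), np.float64(65.0)]
286 [0.4857 0.0273 0.0715] [array([485.8,  27.7]), array([108.7,  19.9]), np.float64(64.9)]
scene ((535.4798583984375, 2.9661941528320312), (168.73243713378906, 127.65020751953125), 64.79347229003906) 0.0701938394702151
140 [0.5666 0.0687 0.0703] [array([566. ,  69.4]), array([21.7, 68.9]), np.float64(63.8)]
304 [ 0.58   -0.0245  0.0702] [array([583. , -20.6]), array([108. ,  21.6]), np.float64(64.5)]
283 [0.4832 0.0217 0.0701] [array([485.8,  26.5]), array([109.2,  17.7]), np.float64(64.8)]
238 [ 0.5005 -0.0638  0.07  ] [array([502.6, -63.6]), array([20.1, 67.5]), np.float64(64.7)]
[[-0.97   0.241  0.   ]
 [ 0.241  0.97   0.   ]
 [-0.     0.    -1.   ]]
```

Call:
{"op": "send_rows", "data": {"deltas": "-38 -30 0 0 0 0 0;-38 -30 0 0 0 0 0;-38 -30 0 0 0 0 0;-38 -30 0 0 0 0 0;-38 -30 0 0 0 0 0;-38 -30 0 0 0 0 0;-38 -30 0 0 0 0 0;-38 -30 0 0 0 0 0;-38 -30 0 0 0 0 0;-38 -30 0 0 0 0 0", "newtons": 20}}

```text
time: 1.95
position: [0.4482, 0.2223, 0.2925]
tool_rot: [0.122, 0.993, 0.0, 0.0]
ft_force: [0.6, -0.3, -0.2]
grip_width: 0.0016
grip_force: 0.0
```

Call:
{"op": "send_rows", "data": {"deltas": "-38 -30 0 0 0 0 0;-38 -30 0 0 0 0 0;-38 -30 0 0 0 0 0;-38 -30 0 0 0 0 0;0 0 20 0 0 5.5 0;0 0 40 0 0 5.5 0;0 0 40 0 0 0 0;0 0 20 0 0 0 0;0 0 0 0 0 0 0"}}

```text
time: 3.08
position: [0.5648, 0.0705, 0.1707]
tool_rot: [0.216, 0.976, -0.0, -0.002]
ft_force: [0.1, 0.0, -0.1]
grip_width: 0.0006
grip_force: 0.0
```

Call:
{"op": "send_rows", "data": {"deltas": "0 0 14 0 0 0 0;0 0 12 0 0 0 0;0 0 2 0 0 0 0;0 0 2 0 0 0 0;0 0 2 0 0 0 0;0 0 1 0 0 0 0"}}

```text
time: 3.82
position: [0.566, 0.0705, 0.1403]
tool_rot: [0.216, 0.976, 0.0, 0.001]
ft_force: [-1.7, -0.6, 6.2]
grip_width: 0.0006
grip_force: 3.5
```

Call:
{"op": "send_rows", "data": {"deltas": "0 0 1.5 0 0 0 0;0 0 1.5 0 0 0 0;0 0 1 0 0 0 0;0 0 0 0 0 0 0"}}

```text
time: 4.32
position: [0.5657, 0.0705, 0.135]
tool_rot: [0.216, 0.976, -0.0, -0.0]
ft_force: [0.2, 0.3, 0.3]
grip_width: 0.0006
grip_force: 0.0
```

Call:
{"op": "send_rows", "data": {"deltas": "0 0 -20 0 0 0 0;0 0 -15 0 0 0 0;-26 -36.5 0 0 0 0 0;-26 -36.5 0 0 0 0 0;0 0 0 0 0 0 0"}}

```text
time: 4.95
position: [0.5834, -0.0207, 0.1708]
tool_rot: [0.218, 0.976, -0.0, 0.001]
ft_force: [-0.1, -0.3, -0.8]
grip_width: 0.0005
grip_force: 0.0
```

```bash
cat > chk.py <<'E'
from h import *
import sys
c=cam('scene');W=c['W'];hsv=cv2.cvtColor(c['image'],cv2.COLOR_RGB2HSV)
bm=(hsv[...,0]>105)&(hsv[...,0]<130)&(hsv[...,1]>120)
for n,x,y in [('a',.4855,.027),('b',.565,.071),('c',.5815,-.0175),('d',.502,-.062)]:
    L=np.array([.423,.906]) if n in'ac' else np.array([.906,-.423]); h=.045 if n in 'ac' else .03
    d=W[...,:2]-[x,y]; m=bm&(abs(d@L)<h)&(abs(d@np.array([-L[1],L[0]]))<.013)&(W[...,2]>.055)&(W[...,2]<.08)
    print(n,m.sum(),np.round(np.percentile(W[m][:,2],[50,90]),4) if m.sum() else '',np.round(W[m][:,:2].mean(0),4))
cv2.imwrite(f'pics/{sys.argv[1]}.png',cv2.resize(c['image'][140:300,170:380,::-1],None,fx=3.5,fy=3.5,interpolation=2))
E
python3 chk.py c1
```

```text
a 242 [0.0702 0.0711] [0.4846 0.0248]
b 105 [0.0622 0.0632] [0.5646 0.0708]
c 244 [0.0702 0.0711] [ 0.5817 -0.0206]
d 245 [0.0699 0.0711] [ 0.4997 -0.0645]
```

Call:
{"op": "send_rows", "data": {"deltas": "0 0 14 0 0 0 0;0 0 12 0 0 0 0;0 0 2 0 0 0 0;0 0 2 0 0 0 0;0 0 2 0 0 0 0;0 0 1.5 0 0 0 0;0 0 1.5 0 0 0 0;0 0 1 0 0 0 0;0 0 0 0 0 0 0"}}

```text
time: 6.12
position: [0.5821, -0.0177, 0.134]
tool_rot: [0.216, 0.976, -0.0, -0.0]
ft_force: [0.2, 0.0, 0.5]
grip_width: 0.0006
grip_force: 0.0
```

Call:
{"op": "send_rows", "data": {"deltas": "0 0 -20 0 0 0 0;0 0 -16 0 0 0 0;27 -37 0 0 0 0 0;27 -37 0 0 0 0 0;0 0 0 0 0 0 0"}}

```text
time: 6.75
position: [0.4988, -0.0624, 0.1705]
tool_rot: [0.217, 0.976, 0.0, -0.002]
ft_force: [1.3, 0.1, -0.0]
grip_width: 0.0006
grip_force: 0.0
```

```bash
python3 chk.py c2
```

```text
a 248 [0.0703 0.0712] [0.485  0.0259]
b 65 [0.0622 0.0631] [0.5547 0.0753]
c 53 [0.0623 0.0632] [ 0.5682 -0.051 ]
d 260 [0.07   0.0711] [ 0.5    -0.0647]
```

Call:
{"op": "send_rows", "data": {"deltas": "0 0 14 0 0 0 0;0 0 12 0 0 0 0;0 0 2 0 0 0 0;0 0 2 0 0 0 0;0 0 2 0 0 0 0;0 0 1.5 0 0 0 0;0 0 1.5 0 0 0 0;0 0 1 0 0 0 0;0 0 0 0 0 0 0"}}

```text
time: 7.92
position: [0.5019, -0.0619, 0.1341]
tool_rot: [0.216, 0.976, -0.0, -0.0]
ft_force: [-0.0, 0.3, -0.6]
grip_width: 0.0004
grip_force: 0.0
```

Call:
{"op": "send_rows", "data": {"deltas": "0 0 -20 0 0 0 0;0 0 -16 0 0 0 0;26.5 37 0 0 0 0 0;26.5 37 0 0 0 0 0;0 0 0 0 0 0 0"}}

```text
time: 8.55
position: [0.4835, 0.03, 0.1702]
tool_rot: [0.214, 0.977, 0.0, -0.001]
ft_force: [0.6, 0.0, 0.8]
grip_width: 0.0007
grip_force: 0.0
```

```bash
python3 chk.py c3
```

```text
a 228 [0.0702 0.0712] [0.4832 0.0226]
b 66 [0.0624 0.0631] [0.5651 0.0675]
c 226 [0.0622 0.0633] [ 0.5822 -0.0211]
d 243 [0.062  0.0631] [ 0.5004 -0.0642]
```

Call:
{"op": "send_rows", "data": {"deltas": "0 0 14 0 0 0 0;0 0 12 0 0 0 0;0 0 2 0 0 0 0;0 0 2 0 0 0 0;0 0 2 0 0 0 0;0 0 1.5 0 0 0 0;0 0 1.5 0 0 0 0;0 0 1 0 0 0 0;0 0 0 0 0 0 0"}}

```text
time: 9.72
position: [0.485, 0.0276, 0.1341]
tool_rot: [0.216, 0.976, 0.0, -0.0]
ft_force: [0.6, -0.2, -0.3]
grip_width: 0.0003
grip_force: 0.0
```

Call:
{"op": "send_rows", "data": {"deltas": "0 0 -20 0 0 0 0;0 0 -40 0 0 0 0;0 0 -40 0 0 0 0;0 0 -20 0 0 0 0;0 0 0 0 0 0 0;0 0 0 0 0 0 0"}}

```text
time: 10.48
position: [0.4844, 0.0277, 0.2535]
tool_rot: [0.216, 0.976, -0.0, -0.001]
ft_force: [-0.2, 0.2, -0.9]
grip_width: 0.0004
grip_force: 0.0
```

```bash
python3 chk.py c4
```

```text
a 258 [0.0622 0.0631] [0.4846 0.0239]
b 104 [0.0621 0.0632] [0.565  0.0707]
c 222 [0.0622 0.0631] [ 0.5825 -0.0204]
d 241 [0.0621 0.0631] [ 0.5005 -0.0642]
```

View pics/c4.png

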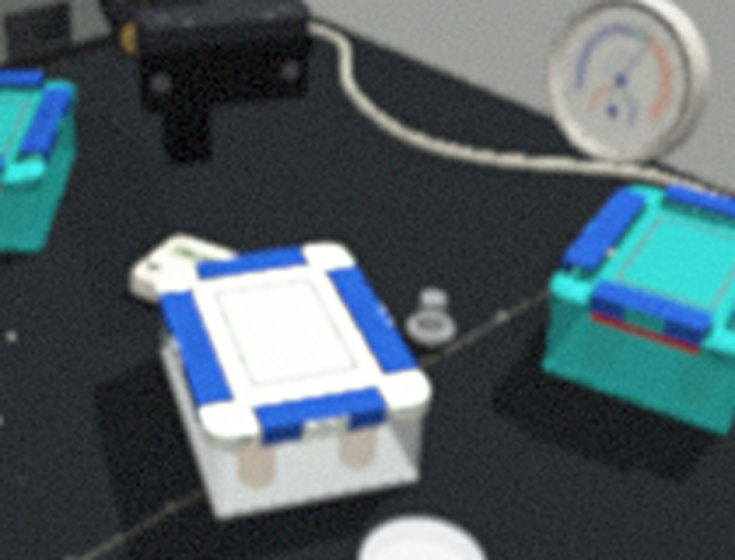

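All four blue sections of the white box (crop centre about (295,340)) lie flush, and no red line shows on the side walls facing the camera. The gripper is clear above, and the timer, stopper and dish look undisturbed.

```bash
python3 -c "
from rig import robot
print(robot.hand_in())"
```

```text
the job is handed in; nothing more can be done
None
```

All four rim sections are clicked shut, pressed one at a time in the order b, c, d, a (tops measured at about 62–63 mm); the box and the three bystanders show no visible shift, and the job is handed in, with no verdict returned.

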